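# Hold an enclosure home in the corner of a drilling jig

## Robot

A 6-joint arm with a two-finger parallel gripper is mounted at the origin on a cart in front of the work surface, level with it; the furniture and walls round the work are solid. World frame = base frame: x ahead of the robot, y to its left, z up, the work surface at z = 0. Lengths are in mm, angles in rad, forces in N, time in s.
With the tool pointing down it reaches from about 275 to 850 mm from the base axis. Payload 5.2 kg.
Tool frame: the origin (TCP) lies between the finger pads; the fingertips stand ahead of it and the grasp point (between the pads) lies 6 mm ahead of it (env.tip_extent is the z of the fingertips in the tool frame, in mm); z points along the fingers, y is the line along which they close (so a half turn about z gives the same grasp; the last joint's range is limited). The gripper opens to 85 mm and grips with 20 to 120 N. Pads are 22 mm wide; open, the fingers measure 114 mm over their backs; the gripper's body (76 mm by 85 mm) begins 54 mm behind the grasp point. The pads swing forward as they close: fully open they stand 13 mm farther back than shut.
Start: joints at [-1.478, 0.259, 1.535, -0, 1.348, -0.203], TCP at [160.349, -526.112, 256.31] pointing down, gripper open.
Joint ranges: [-3.14, 3.14], [-0.91, 2.08], [0.19, 2.58], [-1.22, 4.36], [0.22, 2.71], [-3.12, 3.12]. Speed limits (rad/s): [2.57, 2.57, 3.14, 3.14, 3.14, 3.14].

## Interface

Orientations are given as a unit quaternion [x, y, z, w].
In Python, from station import sense, viewer, ticket, env gives the robot as it stands. The module is installed in compiled form; this text tells all that it offers.
- The arm moves only by the tool drive_tool, never from a script. Its argument "plan" is a list of rows, each a list of 7 numbers: the opening in per cent of the stroke, from 0 (shut) to 100 (fully open), then the shift along the world's x, y, z in units of 25 mm (1.0 is 25 mm), then the turn, a rotation vector about the world's x, y, z in units of 5 degrees (1.0 is 5 degrees). In form: [[claw, dx, dy, dz, ax, ay, az], ...]. A call has exactly 10 rows; each row is the pose to reach, as a shift and turn from the pose commanded when the call began; what a row does not reach only later rows make up. A row lasts 1/12 s, in which the tool goes at most 41.7 mm and 7.16 degrees, less where a joint would pass 70% of its speed; a pose out of reach is approached as far as the arm can. A call with a gripper value outside its range is refused whole. The fingers move at their own pace and stop on an object; "newtons" is the grip in N (left out, the last holds). Time passes only in rows, so rows that repeat a pose let the fingers close, or fill a call up. It gives the time, the measured TCP pose, the force, the opening and the grip force at its end, in the units of the state.
- sense(): the state, without advancing time (a new reading comes with each control period).
- viewer.snapshot(name): name is "side" or "top"; returns a dict with "img" (420x560x3 uint8, red, green, blue), "fx", "fy", "cx", "cy" (pixels), "distortion" ([k1, k2, p1, p2, k3] as OpenCV has them; the pictures are not rectified), "R" (3x3) and "t" (3): a world point X has camera coordinates R X + t. Camera axes: x right, y down, z forward; pixel columns grow to the right and rows downward; lengths in mm; the calibration is good to about 2 mm. A picture is of the moment at which its call begins. There is no depth.
- ticket.job_done(): hands the job in; it is judged then, once.
The state is a dict: "time": time; "joints": joint angles; "joint_vel": joint speeds; "joint_efforts": joint torques, N m; "eef_pos": TCP position; "orientation": TCP orientation; "ft_force": force on the tool from outside, world axes, zero at the start; "moment": the same for the moment, N m; "width": opening from 0.0 (shut) to 1.0 (fully open); "gripper_force": force on a finger pad.
Only numpy, scipy, OpenCV 4.12 (cv2) and the standard library are available. Lean on these libraries where they do the work, as an engineer would, in place of code of your own. Each camera call takes 0.05 s, during which the arm holds its last target. There are 200 camera calls.

## Task

Pick up the small black enclosure with the grey lid, lifting it clear of the table, and lay it flat, lid up, on the blue drilling jig with its long side along the long steel rail. Press it firmly home into the corner so that it bears on both rails at once, and finish while still holding it pressed there: do not let go or ease off. Leave the heat sink, the roll of tape and the small carton where they are.

Things in the scene. Friction and masses are not known exactly. Their poses are not given: they have to be found in the camera images.
- enclosure_centre (a point): centre (half-way up, 16 mm above the underside) of the loose black enclosure with a grey screwed-on lid, a rigid box 58 mm (its x) by 85 mm (its y) by 32 mm high, about 0.07 kg, standing lid up on the table; z points up out of the lid. Grasp it from above across its 58 mm width, fingertips at least 13 mm above its underside, so that they clear the rail when it is seated.
- jig_corner (a point): inner corner of the drilling jig, on top of its plate (8 mm above the table), where the inner faces of the two rails would meet. z up. The open nest lies on its -x, -y side. Seated home, the enclosure's 58 mm width lies along this x and its 85 mm length along this y, its centre at x = -29 mm, y = -42.5 mm, z = +16 mm in this frame.
- jig: the drilling jig: blue-painted metal plate 130 mm (x) by 150 mm (y) by 8 mm, screwed to the table (does not move). Origin at the centre of its underside; z up; the inner corner is at x = +45 mm, y = +55 mm, and its axes are parallel to the corner's.
- long_rail: dark steel rail fixed on the jig's plate, the stop in the corner's +x direction: 12 mm (x) by 106 mm (y), 10 mm high above the plate (its top is 18 mm above the table). Its inner face is the plane x = 0 of the corner frame, and takes the 85 mm side of the enclosure. A gap of 12 mm is left between it and the corner. Rigid, smooth ground steel, slippery (friction about 0.25).
- short_rail: dark steel rail fixed on the jig's plate, the stop in the corner's +y direction: 56 mm (x) by 12 mm (y), 10 mm high above the plate. Its inner face is the plane y = 0 of the corner frame, and takes the 58 mm side of the enclosure. A gap of 9 mm is left between it and the corner. Rigid, smooth ground steel, slippery (friction about 0.25).
- heat_sink: bystander: loose finned aluminium heat sink, 42 x 60 x 27 mm, origin at the centre of its underside
- insulating_tape: bystander: loose roll of blue tape lying flat, 67 mm across, 19 mm high, origin at the centre of its underside
- small_carton: bystander: loose small brown carton, 53 x 70 x 46 mm, origin at the centre of its underside
Mind the look-alikes: they are no part of the job. Of the things shaped like the jig, the blue one is meant.

How it is judged (in metres and radians):
On the way:
1. the enclosure is lifted clear of the table (its underside about 20 mm up or more) (height (world z) of enclosure_centre above 0.036 m and contact force between enclosure and the fingers above 0.5 N), for 0.2 s.
At the end, for the whole second after the job is handed in: Enclosure lid up on the plate (3 mm in height, 0.06 rad), long side along the long rail (0.04 rad), home within 2.5 mm of both rails, pressing on each with over 2 N, fingers still bearing on it (over 1 N), at rest; heat sink, tape and carton within 20 mm of their starts (x of enclosure_centre in the frame of jig_corner between -0.0315 and -0.026 m and y of enclosure_centre in the frame of jig_corner between -0.045 and -0.04 m and z of enclosure_centre in the frame of jig_corner between 0.013 and 0.019 m and angle between the y axis of enclosure_centre and the y axis of jig_corner, either way round below 0.04 rad and angle between enclosure_centre's own z axis and vertical below 0.06 rad and contact force between enclosure and long_rail above 2 N and contact force between enclosure and short_rail above 2 N and contact force between enclosure and the fingers above 1 N and linear speed of enclosure below 0.01 m/s and distance of each of heat_sink, insulating_tape, small_carton from where it was at the start of the episode below 0.02 m); the arm keeps its last pose, push and grip.
It fails at once if a bystander (heat sink, tape or carton) is moved more than 20 mm (distance of any of heat_sink, insulating_tape, small_carton from where it was at the start of the episode above 0.02 m).
It also fails if it takes over 48 s, if anything falls off the work surface, if the arm or the gripper's body presses on something with over 40 N, if the wrist force passes 120 N, or if a joint passes its speed limit or range.

## Working session

There is one attempt and no reset: what is moved stays moved. The work goes in short steps, Python scripts to look and compute and a tool call to move; the robot and the scene stay as the last step left them, time stands still between calls to the robot, and variables do not carry over. Pictures are saved under pics/ and viewed, at most 10 in all, crops included, and the job is handed in when it is done.

Besides the shell and the picture viewer there is one more tool, called after ">>>" in YAML: its name, and indented under it one key for each argument. drive_tool: Moves the arm, as the interface text tells. Its arguments: {"type":"object","properties":{"plan":{"type":"array","items":{"type":"array","items":{"type":"number"}}},"newtons":{"type":"number"}},"required":["plan"]}

```bash
mkdir -p pics; cat > h.py <<'E'
import numpy as np, cv2, pickle
def load(n): return pickle.load(open(f'{n}.pkl','rb'))
def px2w(s,uv,z):
    K=np.array([[s['fx'],0,s['cx']],[0,s['fy'],s['cy']],[0,0,1]])
    p=cv2.undistortPoints(np.array(uv,float).reshape(-1,1,2),K,np.array(s['distortion'],float)).reshape(-1,2)
    R=np.array(s['R']);t=np.array(s['t']);c=-R.T@t
    d=np.c_[p,np.ones(len(p))]@R
    return c+d*((z-c[2])/d[:,2])[:,None]
def w2px(s,X):
    K=np.array([[s['fx'],0,s['cx']],[0,s['fy'],s['cy']],[0,0,1]])
    return cv2.projectPoints(np.array(X,float),cv2.Rodrigues(np.array(s['R'],float))[0],np.array(s['t'],float),K,np.array(s['distortion'],float))[0].reshape(-1,2)
E
python3 - <<'E'
from station import sense,viewer,env
import pickle,cv2,numpy as np
for n in('top','side'):
    s=viewer.snapshot(n);pickle.dump({k:s[k] for k in s},open(n+'.pkl','wb'))
    cv2.imwrite(f'pics/{n}0.png',s['img'][:,:,::-1])
    R=np.array(s['R']);print(n,-R.T@np.array(s['t']),s['fx'],s['distortion'],R.round(2).tolist())
print(env.tip_extent,sense())
E
```

```text
top [ 323.78463666    9.1004546  1077.45421576] 388.7730094101597 [-0.07939897  0.          0.          0.          0.        ] [[-0.0, -1.0, -0.01], [-0.98, 0.0, -0.18], [0.18, 0.01, -0.98]]
side [449.04066565 935.76574833 584.31217152] 406.50816559641 [-0.11759237  0.          0.          0.          0.        ] [[-1.0, -0.05, -0.01], [-0.02, 0.5, -0.87], [0.05, -0.87, -0.5]]
25.0 {'time': 0.1, 'joints': array([-1.47781212e+00,  2.59334565e-01,  1.53598099e+00,  2.54910947e-06,
        1.34802620e+00, -2.02792893e-01]), 'joint_vel': array([ 0.00055253, -0.00271222, -0.00173673, -0.00039635, -0.00091877,
       -0.00037326]), 'joint_efforts': array([ 1.94751163e-03, -4.46971965e+01, -2.91248560e+01, -2.32434813e-04,
        6.37021934e-03,  3.10482307e-06]), 'eef_pos': array([ 160.30086941, -525.65883684,  255.5201684 ]), 'orientation': array([ 9.89084069e-01,  1.47349722e-01,  4.92334326e-05, -8.73164300e-04]), 'ft_force': array([-0.76889221, -0.37342617,  0.67125749]), 'moment': array([-0.01761302, -0.01910102, -0.01312402]), 'gripper_force': 0.0, 'width': 0.9978343594941802}
```

View pics/top0.png

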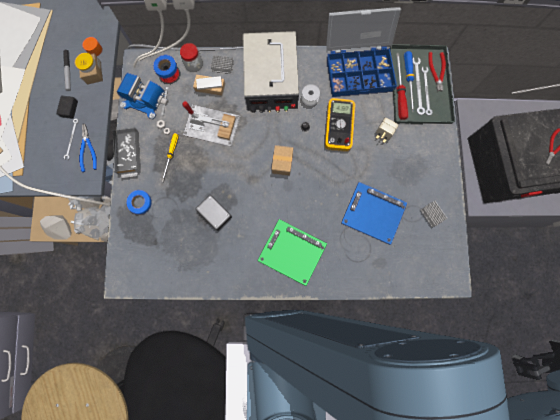

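View pics/side0.png

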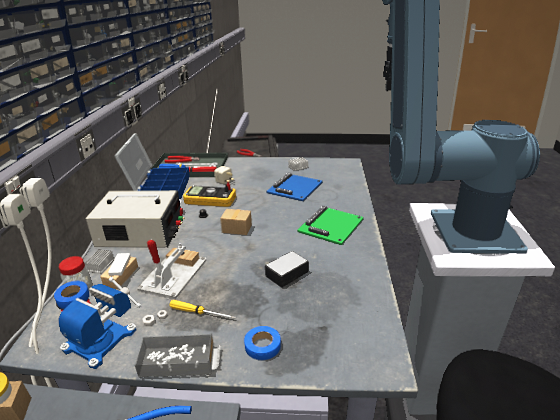

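The top view shows the enclosure at about (213,212) and the blue jig at (375,212). The heat sink is at (433,213), the tape at (138,202) and the carton at (282,160). I'll enlarge the first two.

```bash
python3 - <<'E'
import cv2
from h import *
s=load('top');im=s['img'][:,:,::-1]
a=im[185:240,188:243];b=im[170:250,330:450]
A=cv2.resize(a,None,fx=9,fy=9,interpolation=cv2.INTER_CUBIC);cv2.imwrite('pics/encl.png',A)
B=cv2.resize(b,None,fx=6.5,fy=6.5,interpolation=cv2.INTER_CUBIC);cv2.imwrite('pics/jig.png',B)
E
```

```text
(no output)
```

View pics/encl.png

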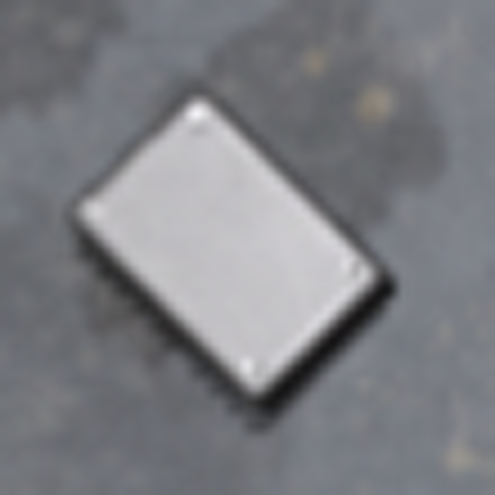

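View pics/jig.png

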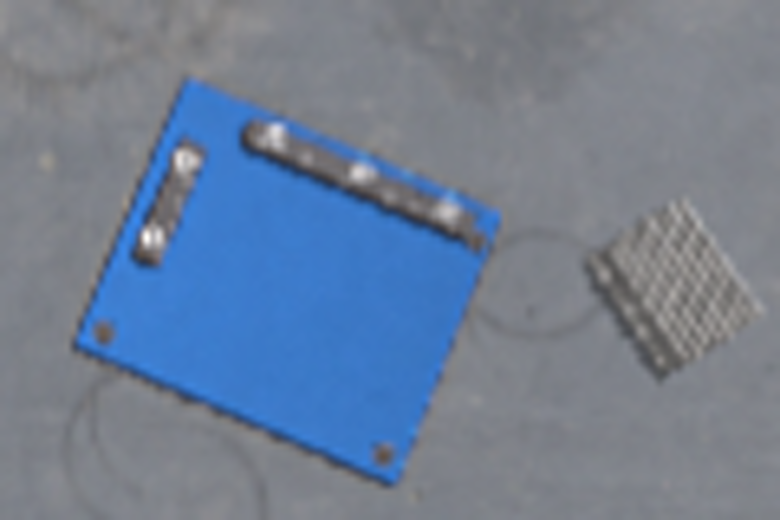

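```bash
python3 - <<'E'
from h import *
from scipy.spatial.transform import Rotation as Rn
s=load('top')
def o(p,f,off): return (np.array(p,float)+.5)/f-.5+off
def fit(name,uv,z,loc):
    W=px2w(s,uv,z)[:,:2];L=np.array(loc,float)
    print(name,W.round(1).tolist(),[round(float(np.linalg.norm(W[i]-W[i-1])),1) for i in range(4)])
    a=W-W.mean(0);b=L-L.mean(0)
    th=np.arctan2((b[:,0]*a[:,1]-b[:,1]*a[:,0]).sum(),(a*b).sum())
    R=np.array([[np.cos(th),-np.sin(th)],[np.sin(th),np.cos(th)]])
    t=W.mean(0)-R@L.mean(0);print('  pos',t.round(1),'yaw deg',np.degrees(th).round(2),'res',(W-L@R.T-t).round(1).tolist());return R,t
# lid: left, top, right, bottom; long side top->right
E=fit('encl',o([[78,210],[198,95],[382,273],[257,393]],9,[188,185]),32,[[-29,42.5],[29,42.5],[29,-42.5],[-29,-42.5]])
# plate: left, top, right, bottom
R,t=fit('jig',o([[75,346],[188,77],[502,213],[396,487]],6.5,[330,170]),8,[[-65,75],[65,75],[65,-75],[-65,-75]])
for q in([45,55],[16,12.5]): print(q,R@q+t)
# rails check: predicted pixels of rail inner top edges
P=[R@np.array(q)+t for q in([45,43],[45,-63],[36,55],[-20,55])]
print(((w2px(s,[[*p,18] for p in P])-[330,170]+.5)*6.5-.5).round())
from station import sense
q=sense()['orientation'];print(Rn.from_quat(q).as_matrix().round(3).tolist())
# side check
for n,p in(('encl',[*E[1],32]),('jig',[*t,8]),('corner',[*(R@[45,55]+t),8])): print(n,w2px(load('side'),[p]).round())
E
```

```text
encl [[514.1, 243.8], [549.8, 208.0], [494.4, 150.2], [457.8, 187.3]] [79.8, 50.6, 80.1, 52.2]
  pos [504.  197.3] yaw deg -44.66 res [[0.9, -4.1], [-4.7, 0.8], [-0.4, 3.5], [4.2, -0.1]]
jig [[474.9, -156.0], [593.1, -209.2], [532.2, -344.0], [413.7, -291.3]] [148.4, 129.6, 147.9, 129.7]
  pos [ 503.5 -250.1] yaw deg -24.22 res [[-0.1, -1.0], [-0.4, -0.8], [0.2, 1.2], [0.3, 0.6]]
[45, 55] [ 567.09296934 -218.44049193]
[16, 12.5] [ 523.20887594 -245.30005906]
[[242. 141.]
 [470. 240.]
 [209. 149.]
 [160. 266.]]
[[0.957, 0.291, -0.0], [0.291, -0.957, 0.002], [0.0, -0.002, -1.0]]
encl [[285. 262.]]
jig [[294. 185.]]
corner [[273. 189.]]
```

>>> drive_tool:
  plan:
    - [100, 0.7, 1.44, -0.2, 0, 0, 0.3]
    - [100, 1.4, 2.88, -0.4, 0, 0, 0.6]
    - [100, 2.1, 4.32, -0.6, 0, 0, 0.9]
    - [100, 2.8, 5.76, -0.8, 0, 0, 1.2]
    - [100, 3.5, 7.2, -1, 0, 0, 1.5]
    - [100, 4.2, 8.64, -1.2, 0, 0, 1.8]
    - [100, 4.9, 10.08, -1.4, 0, 0, 2.1]
    - [100, 5.6, 11.52, -1.6, 0, 0, 2.4]
    - [100, 6.3, 12.96, -1.8, 0, 0, 2.7]
    - [100, 7, 14.4, -2, 0, 0, 3]
  newtons: 60

```text
time: 0.93
eef_pos: [335.5, -164.2, 206.0]
orientation: [0.961, 0.275, 0.0, 0.0]
ft_force: [1.1, 0.2, -1.0]
width: 1.002
gripper_force: 0.0
```

>>> drive_tool:
  plan:
    - [100, 0.75, 1.6, -0.2, 0, 0, 0.3]
    - [100, 1.5, 3.2, -0.4, 0, 0, 0.6]
    - [100, 2.25, 4.8, -0.6, 0, 0, 0.9]
    - [100, 3, 6.4, -0.8, 0, 0, 1.2]
    - [100, 3.75, 8, -1, 0, 0, 1.5]
    - [100, 4.5, 9.6, -1.2, 0, 0, 1.8]
    - [100, 5.25, 11.2, -1.4, 0, 0, 2.1]
    - [100, 6, 12.8, -1.6, 0, 0, 2.4]
    - [100, 6.75, 14.3, -1.8, 0, 0, 2.68]
    - [100, 6.75, 14.53, -2, 0, 0, 2.68]

```text
time: 1.77
eef_pos: [505.6, 200.6, 156.2]
orientation: [0.922, 0.387, 0.001, -0.0]
ft_force: [0.9, -1.7, 0.1]
width: 0.999
gripper_force: 0.0
```

>>> drive_tool:
  plan:
    - [100, 0, 0, -0.6, 0, 0, 0]
    - [100, 0, 0, -1.2, 0, 0, 0]
    - [100, 0, 0, -1.5, 0, 0, 0]
    - [100, 0, 0, -1.8, 0, 0, 0]
    - [100, 0, 0, -2, 0, 0, 0]
    - [100, 0, 0, -2, 0, 0, 0]
    - [100, 0, 0, -2, 0, 0, 0]
    - [100, 0, 0, -2, 0, 0, 0]
    - [100, 0, 0, -2, 0, 0, 0]
    - [100, 0, 0, -2, 0, 0, 0]

```text
time: 2.6
eef_pos: [504.5, 197.1, 107.0]
orientation: [0.923, 0.385, 0.001, 0.0]
ft_force: [0.8, 0.1, -0.2]
width: 1.001
gripper_force: 0.0
```

```bash
python3 - <<'E'
from station import sense,viewer
import cv2
from h import *
from scipy.spatial.transform import Rotation as Rn
st=sense();print(st['eef_pos'],Rn.from_quat(st['orientation']).as_matrix().round(3).tolist(),st['joints'].round(2))
s=viewer.snapshot('side')
print(w2px(s,[[504,197,32],st['eef_pos']]))
c=s['img'][180:310,215:365,::-1]
cv2.imwrite('pics/side1.png',cv2.resize(c,None,fx=4.5,fy=4.5,interpolation=cv2.INTER_CUBIC))
E
```

```text
[504.53669772 197.0677156  107.00823007] [[0.703, 0.711, 0.001], [0.711, -0.703, 0.0], [0.001, 0.001, -1.0]] [0.17 0.39 1.75 0.   1.   0.95]
[[284.8795304  261.95438688]
 [284.04748014 234.06931304]]
```

View pics/side1.png

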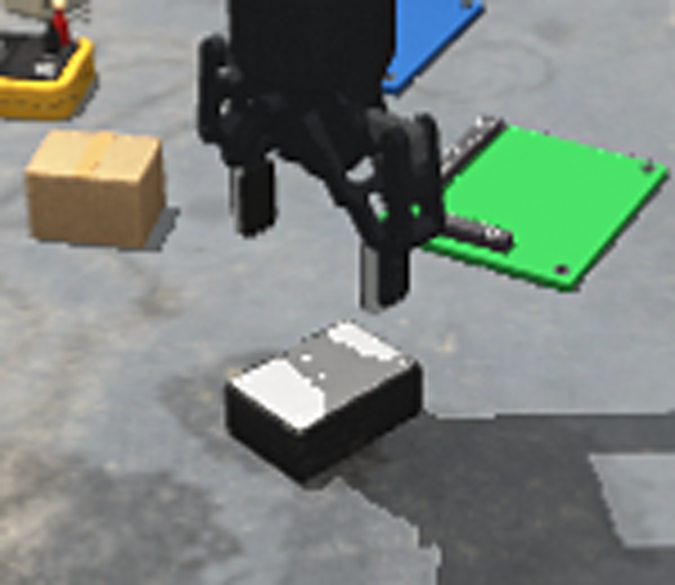

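>>> drive_tool:
  plan:
    - [100, 0, 0, -0.4, 0, 0, 0]
    - [100, 0, 0, -0.8, 0, 0, 0]
    - [100, 0, 0, -1.2, 0, 0, 0]
    - [100, 0, 0, -1.6, 0, 0, 0]
    - [100, 0, 0, -2, 0, 0, 0]
    - [100, 0, 0, -2.3, 0, 0, 0]
    - [100, 0, 0, -2.6, 0, 0, 0]
    - [100, 0, 0, -2.7, 0, 0, 0]
    - [100, 0, 0, -2.7, 0, 0, 0]
    - [100, 0, 0, -2.7, 0, 0, 0]

```text
time: 3.48
eef_pos: [504.2, 197.2, 38.8]
orientation: [0.923, 0.385, 0.0, -0.0]
ft_force: [-0.0, 0.3, 0.7]
width: 1.002
gripper_force: 0.0
```

>>> drive_tool:
  plan:
    - [50, 0, 0, 0, 0, 0, 0]
    - [50, 0, 0, 0, 0, 0, 0]
    - [50, 0, 0, 0, 0, 0, 0]
    - [50, 0, 0, 0, 0, 0, 0]
    - [50, 0, 0, 0, 0, 0, 0]
    - [50, 0, 0, 0, 0, 0, 0]
    - [50, 0, 0, 0, 0, 0, 0]
    - [50, 0, 0, 0, 0, 0, 0]
    - [50, 0, 0, 0, 0, 0, 0]
    - [50, 0, 0, 0, 0, 0, 0]
  newtons: 60

```text
time: 4.32
eef_pos: [504.8, 197.3, 39.8]
orientation: [0.923, 0.385, 0.001, 0.0]
ft_force: [-0.8, 0.8, 5.9]
width: 0.656
gripper_force: 64.8
```

>>> drive_tool:
  plan:
    - [40, 0, 0, 0.2, 0, 0, 0]
    - [40, 0, 0, 0.5, 0, 0, 0]
    - [40, 0, 0, 0.9, 0, 0, 0]
    - [40, 0, 0, 1.4, 0, 0, 0]
    - [40, 0, 0, 2, 0, 0, 0]
    - [40, 0, 0, 2.4, 0, 0, 0]
    - [40, 0, 0, 2.4, 0, 0, 0]
    - [40, 0, 0, 2.4, 0, 0, 0]
    - [40, 0, 0, 2.4, 0, 0, 0]
    - [40, 0, 0, 2.4, 0, 0, 0]

```text
time: 5.15
eef_pos: [503.5, 197.0, 98.0]
orientation: [0.923, 0.385, -0.001, -0.0]
ft_force: [-0.2, -0.2, -1.0]
width: 0.655
gripper_force: 64.1
```

```bash
python3 - <<'E'
from station import sense,viewer
import cv2
from h import *
st=sense();print(st['eef_pos'],st['ft_force'],st['width'],st['gripper_force'])
s=viewer.snapshot('side');pickle.dump({k:s[k] for k in s},open('side2.pkl','wb'))
c=s['img'][180:310,215:365,::-1]
cv2.imwrite('pics/side2.png',cv2.resize(c,None,fx=5,fy=4.5,interpolation=cv2.INTER_CUBIC))
E
```

```text
[503.45828841 197.01973886  98.0299673 ] [-0.22464278 -0.22917298 -1.01419119] 0.6554458650696862 64.05199885368347
```

View pics/side2.png

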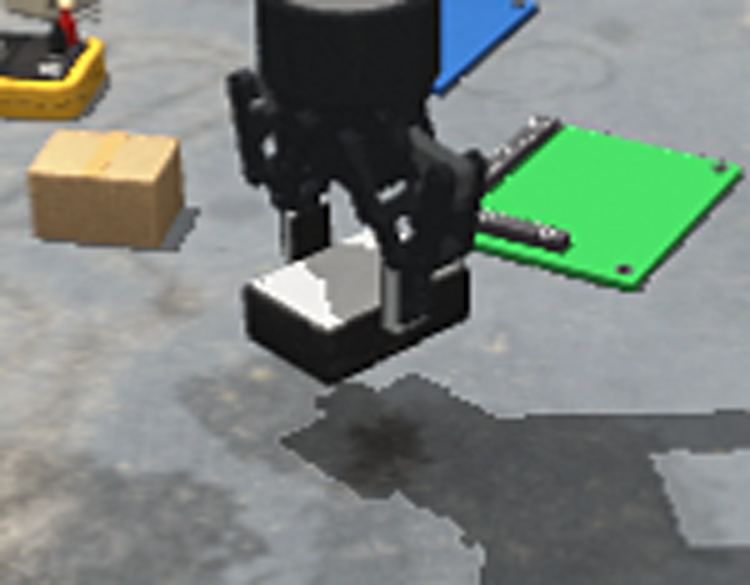

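The enclosure is held level and clear of the table. Next I'll carry it to a point about 12 mm short of both rails and above the plate.

>>> drive_tool:
  plan:
    - [40, 0, -0.6, 0, 0, 0, 0.2]
    - [40, 0, -1.6, 0, 0, 0, 0.5]
    - [40, 0, -2.8, 0, 0, 0, 0.8]
    - [40, 0, -4, 0, 0, 0, 1.1]
    - [40, 0.1, -5.2, 0, 0, 0, 1.4]
    - [40, 0.1, -6.4, 0, 0, 0, 1.7]
    - [40, 0.1, -7.6, 0, 0, 0, 2]
    - [40, 0.1, -8.8, 0, 0, 0, 2.3]
    - [40, 0.1, -10, 0, 0, 0, 2.6]
    - [40, 0.1, -11, 0, 0, 0, 2.9]

```text
time: 6.03
eef_pos: [506.1, -79.8, 98.2]
orientation: [0.867, 0.499, -0.0, -0.0]
ft_force: [0.6, -0.0, -0.3]
width: 0.662
gripper_force: 64.0
```

>>> drive_tool:
  plan:
    - [40, 0, -1.1, 0, 0, 0, 0.2]
    - [40, 0, -2.2, 0, 0, 0, 0.4]
    - [40, 0, -3.3, 0, 0, 0, 0.6]
    - [40, 0, -4.4, 0, 0, 0, 0.8]
    - [40, 0, -5.4, 0, 0, 0, 1]
    - [40, 0, -6.2, 0, 0, 0, 1.19]
    - [40, 0, -6.7, 0, 0, 0, 1.19]
    - [40, 0.03, -6.94, 0, 0, 0, 1.19]
    - [40, 0.03, -6.94, 0, 0, 0, 1.19]
    - [40, 0.03, -6.94, 0, 0, 0, 1.19]

```text
time: 6.87
eef_pos: [507.1, -250.5, 98.4]
orientation: [0.84, 0.543, -0.0, -0.001]
ft_force: [-0.5, 0.8, -0.8]
width: 0.659
gripper_force: 64.0
```

```bash
python3 - <<'E'
from station import sense,viewer
import cv2
from h import *
from scipy.spatial.transform import Rotation as Rn
st=sense();M=Rn.from_quat(st['orientation']).as_matrix();print(st['eef_pos'],np.degrees(np.arctan2(M[1,1],M[0,1])),M[:,2].round(4),st['ft_force'],st['width'])
s=viewer.snapshot('top')
c=s['img'][170:250,320:440,::-1]
cv2.imwrite('pics/top3.png',cv2.resize(c,None,fx=6.5,fy=6.5,interpolation=cv2.INTER_CUBIC))
E
```

```text
[ 507.10964278 -250.48350343   98.36597022] -24.22852477809181 [-9.0e-04  1.2e-03 -1.0e+00] [-0.48258765  0.77148097 -0.84530577] 0.6589483657707615
```

View pics/top3.png

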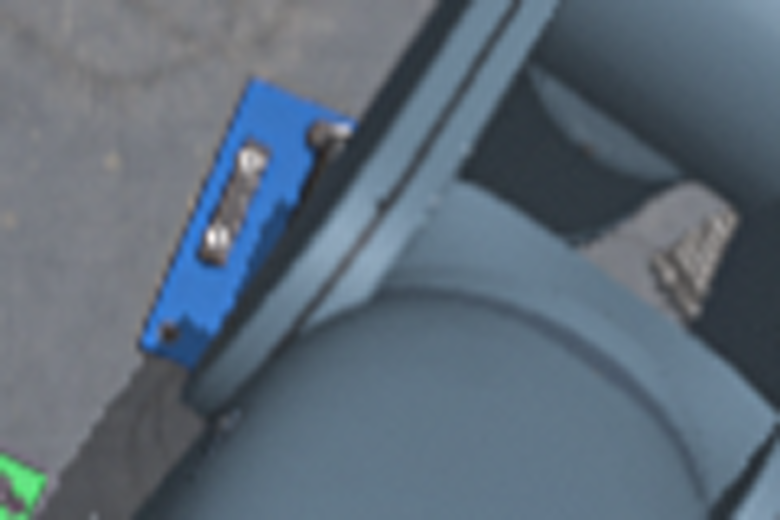

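The arm hides the nest from above, so I'll use force feedback from here. I'm descending until just above the plate.

>>> drive_tool:
  plan:
    - [40, 0, 0, -0.3, 0, 0, 0]
    - [40, 0, 0, -0.7, 0, 0, 0]
    - [40, 0, 0, -1.1, 0, 0, 0]
    - [40, 0, 0, -1.4, 0, 0, 0]
    - [40, 0, 0, -1.6, 0, 0, 0]
    - [40, 0, 0, -1.7, 0, 0, 0]
    - [40, 0, 0, -1.8, 0, 0, 0]
    - [40, 0, 0, -1.88, 0, 0, 0]
    - [40, 0, 0, -1.92, 0, 0, 0]
    - [40, 0, 0, -1.92, 0, 0, 0]

```text
time: 7.75
eef_pos: [507.4, -251.5, 50.8]
orientation: [0.84, 0.543, 0.0, 0.0]
ft_force: [-0.3, 0.8, -1.3]
width: 0.659
gripper_force: 64.0
```

>>> drive_tool:
  plan:
    - [40, 0, 0, -0.02, 0, 0, 0]
    - [40, 0, 0, -0.04, 0, 0, 0]
    - [40, 0, 0, -0.06, 0, 0, 0]
    - [40, 0, 0, -0.08, 0, 0, 0]
    - [40, 0, 0, -0.1, 0, 0, 0]
    - [40, 0, 0, -0.12, 0, 0, 0]
    - [40, 0, 0, -0.12, 0, 0, 0]
    - [40, 0, 0, -0.12, 0, 0, 0]
    - [40, 0, 0, -0.12, 0, 0, 0]
    - [40, 0, 0, -0.12, 0, 0, 0]

```text
time: 8.58
eef_pos: [507.4, -251.4, 47.9]
orientation: [0.84, 0.543, 0.0, 0.0]
ft_force: [0.0, 0.3, -1.7]
width: 0.66
gripper_force: 64.1
```

>>> drive_tool:
  plan:
    - [40, 0, 0, -0.02, 0, 0, 0]
    - [40, 0, 0, -0.03, 0, 0, 0]
    - [40, 0, 0, -0.04, 0, 0, 0]
    - [40, 0, 0, -0.05, 0, 0, 0]
    - [40, 0, 0, -0.06, 0, 0, 0]
    - [40, 0, 0, -0.06, 0, 0, 0]
    - [40, 0, 0, -0.06, 0, 0, 0]
    - [40, 0, 0, -0.06, 0, 0, 0]
    - [40, 0, 0, -0.06, 0, 0, 0]
    - [40, 0, 0, -0.06, 0, 0, 0]

```text
time: 9.42
eef_pos: [507.4, -251.4, 47.8]
orientation: [0.84, 0.543, 0.0, 0.0]
ft_force: [-3.3, 1.7, 12.7]
width: 0.659
gripper_force: 65.5
```

>>> drive_tool:
  plan:
    - [40, 0, 0, 0.03, 0, 0, 0]
    - [40, 0.05, 0.02, 0.03, 0, 0, 0]
    - [40, 0.1, 0.04, 0.03, 0, 0, 0]
    - [40, 0.16, 0.06, 0.03, 0, 0, 0]
    - [40, 0.21, 0.08, 0.03, 0, 0, 0]
    - [40, 0.26, 0.1, 0.03, 0, 0, 0]
    - [40, 0.32, 0.12, 0.03, 0, 0, 0]
    - [40, 0.37, 0.14, 0.03, 0, 0, 0]
    - [40, 0.42, 0.16, 0.03, 0, 0, 0]
    - [40, 0.42, 0.16, 0.03, 0, 0, 0]

```text
time: 10.25
eef_pos: [517.7, -248.2, 47.8]
orientation: [0.84, 0.543, -0.001, 0.0]
ft_force: [-3.5, -1.8, 6.7]
width: 0.664
gripper_force: 64.9
```

>>> drive_tool:
  plan:
    - [40, 0.01, 0.02, 0, 0, 0, 0]
    - [40, 0.02, 0.04, 0, 0, 0, 0]
    - [40, 0.03, 0.06, 0, 0, 0, 0]
    - [40, 0.04, 0.08, 0, 0, 0, 0]
    - [40, 0.05, 0.1, 0, 0, 0, 0]
    - [40, 0.06, 0.13, 0, 0, 0, 0]
    - [40, 0.06, 0.13, 0, 0, 0, 0]
    - [40, 0.06, 0.13, 0, 0, 0, 0]
    - [40, 0.06, 0.13, 0, 0, 0, 0]
    - [40, 0.06, 0.13, 0, 0, 0, 0]

```text
time: 11.08
eef_pos: [520.0, -245.3, 47.8]
orientation: [0.84, 0.543, 0.0, 0.001]
ft_force: [-1.3, -3.3, 5.4]
width: 0.66
gripper_force: 64.8
```

>>> drive_tool:
  plan:
    - [40, 0.01, 0.02, 0, 0, 0, 0]
    - [40, 0.02, 0.04, 0, 0, 0, 0]
    - [40, 0.03, 0.06, 0, 0, 0, 0]
    - [40, 0.04, 0.08, 0, 0, 0, 0]
    - [40, 0.05, 0.1, 0, 0, 0, 0]
    - [40, 0.05, 0.11, 0, 0, 0, 0]
    - [40, 0.05, 0.11, 0, 0, 0, 0]
    - [40, 0.05, 0.11, 0, 0, 0, 0]
    - [40, 0.05, 0.11, 0, 0, 0, 0]
    - [40, 0.05, 0.11, 0, 0, 0, 0]

```text
time: 11.92
eef_pos: [521.0, -243.5, 47.9]
orientation: [0.84, 0.543, -0.0, 0.002]
ft_force: [-3.4, -6.7, 5.0]
width: 0.662
gripper_force: 64.7
```

>>> drive_tool:
  plan:
    - [40, 0.04, -0.02, 0, 0, 0, 0]
    - [40, 0.08, -0.04, 0, 0, 0, 0]
    - [40, 0.11, -0.05, 0, 0, 0, 0]
    - [40, 0.14, -0.06, 0, 0, 0, 0]
    - [40, 0.16, -0.07, 0, 0, 0, 0]
    - [40, 0.18, -0.08, 0, 0, 0, 0]
    - [40, 0.18, -0.07, 0, 0, 0, 0]
    - [40, 0.19, -0.05, 0, 0, 0, 0]
    - [40, 0.2, -0.03, 0, 0, 0, 0]
    - [40, 0.2, -0.03, 0, 0, 0, 0]

```text
time: 12.75
eef_pos: [521.8, -243.7, 47.9]
orientation: [0.839, 0.544, -0.004, -0.001]
ft_force: [-18.5, -7.6, 16.1]
width: 0.664
gripper_force: 66.0
```

```bash
cat > j.py <<'E'
from station import sense
import numpy as np
from scipy.spatial.transform import Rotation as Rn
st=sense();M=Rn.from_quat(st['orientation']).as_matrix()
x=np.array([.912,-.410]);y=np.array([.410,.912]);d=st['eef_pos'][:2]-[523.2,-245.3];f=st['ft_force']
print('rel',d@x,d@y,'F',f[:2]@x,f[:2]@y,f[2],'M',st['moment'],'yaw',np.degrees(np.arctan2(M[1,1],M[0,1])),M[:,2].round(4),st['width'],st['gripper_force'])
E
python3 j.py
```

```text
rel -1.9322841515736915 0.8529923683937769 F -13.736632246900626 -14.512774611540866 16.076822162005882 M [-1.20566889  2.85631093  0.1707297 ] yaw -24.114626948872694 [-0.0072 -0.0019 -1.    ] 0.6637510540222278 65.95183074474335
```

Force has built up against both rails. I'll check the seating in the side view.

```bash
python3 - <<'E'
from station import viewer
import cv2
from h import *
s=viewer.snapshot('side')
c=s['img'][145:215,250:340,::-1]
cv2.imwrite('pics/side4.png',cv2.resize(c,None,fx=8,fy=8,interpolation=cv2.INTER_CUBIC))
R=np.array([[.912,.41],[-.41,.912]]);C=np.array([567.1,-218.4])
for n,q in dict(encl_top_pp=[0,0,40],encl_top_mp=[-58,0,40],encl_top_mm=[-58,-85,40],encl_top_pm=[0,-85,40],rail_in_a=[0,-12,18],rail_in_b=[0,-118,18],sh_a=[-9,0,18],sh_b=[-65,0,18]).items():
    p=R@np.array(q[:2])+C;print(n,((w2px(s,[[*p,q[2]]])[0]-[250,145]+.5)*8-.5).round())
E
```

```text
encl_top_pp [187. 283.]
encl_top_mp [318. 311.]
encl_top_mm [414. 229.]
encl_top_pm [288. 204.]
rail_in_a [204. 321.]
rail_in_b [325. 223.]
sh_a [209. 338.]
sh_b [335. 365.]
```

View pics/side4.png

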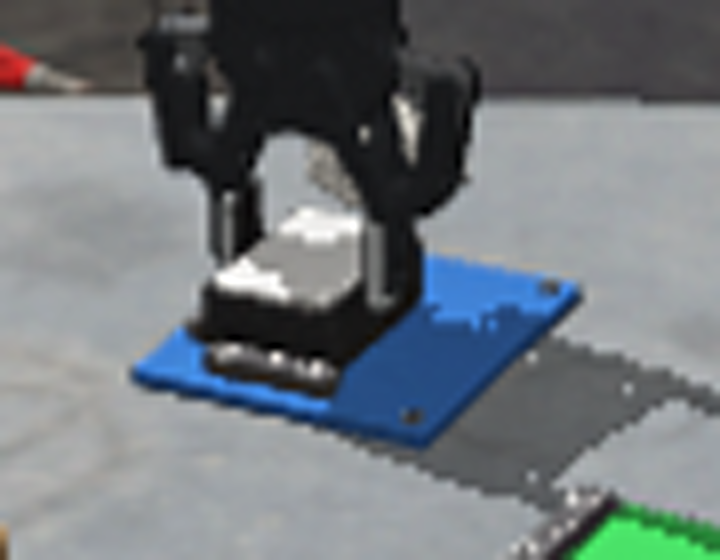

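```bash
python3 - <<'E'
from h import *
s=load('side')
R=np.array([[.912,.41],[-.41,.912]]);C=np.array([567.1,-218.4])
for q in([20,20,8],[-110,20,8],[-110,-130,8],[20,-130,8],[-60,0,8]):
    p=R@np.array(q[:2])+C;print(q,((w2px(s,[[*p,q[2]]])[0]-[250,145]+.5)*8-.5).round())
E
python3 - <<'E'
import cv2
im=cv2.imread('pics/side4.png')[180:420,110:440]
im=cv2.convertScaleAbs(im,alpha=1.6,beta=30)
cv2.imwrite('pics/side5.png',cv2.resize(im,None,fx=2.4,fy=2.4))
E
```

```text
[20, 20, 8] [121. 366.]
[-110, 20, 8] [417. 434.]
[-110, -130, 8] [574. 282.]
[20, -130, 8] [296. 226.]
[-60, 0, 8] [324. 386.]
```

View pics/side5.png

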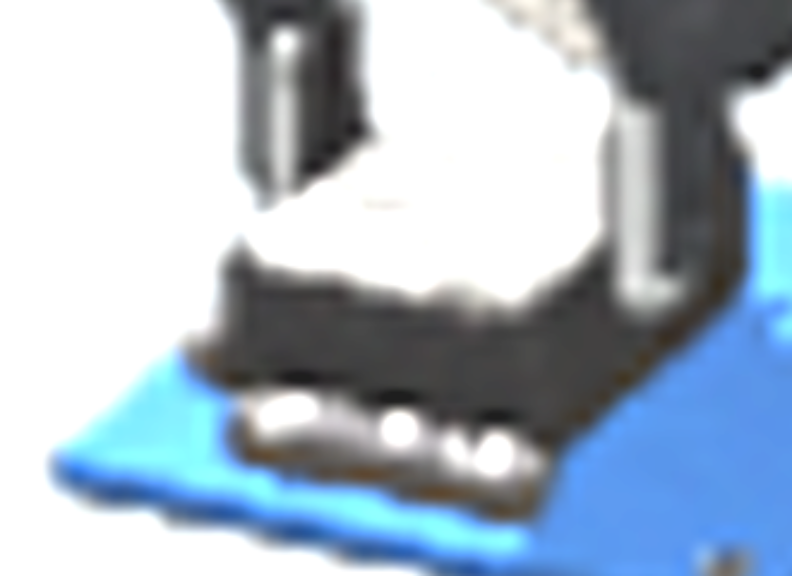

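The side view shows the lid up and level, with the box close against both rails. To prove the x contact by force, I'll ease the downward load a little and push 2 mm further in x.

>>> drive_tool:
  plan:
    - [40, 0, 0, 0.01, 0, 0, 0]
    - [40, 0, 0, 0.03, 0, 0, 0]
    - [40, 0.02, -0.01, 0.03, 0, 0, 0]
    - [40, 0.04, -0.02, 0.03, 0, 0, 0]
    - [40, 0.06, -0.03, 0.03, 0, 0, 0]
    - [40, 0.08, -0.03, 0.03, 0, 0, 0]
    - [40, 0.08, -0.03, 0.03, 0, 0, 0]
    - [40, 0.08, -0.03, 0.03, 0, 0, 0]
    - [40, 0.08, -0.03, 0.03, 0, 0, 0]
    - [40, 0.08, -0.03, 0.03, 0, 0, 0]

```text
time: 13.63
eef_pos: [523.3, -244.4, 48.0]
orientation: [0.839, 0.544, -0.004, -0.002]
ft_force: [-16.8, -8.4, 12.2]
width: 0.66
gripper_force: 65.6
```

```bash
python3 j.py
```

```text
rel -0.28703377748316844 0.882912132616993 F -11.883667557319034 -14.515326129162178 12.243515247931963 M [-1.34291667  2.86315277  0.17833466] yaw -24.12250610311328 [-0.0083 -0.0012 -1.    ] 0.660366159813319 65.55776417255402
```

It slid 1.65 mm with no rise in force, so what I took for rail contact was friction. I'll keep pushing in x.

>>> drive_tool:
  plan:
    - [40, 0, 0, 0.01, 0, 0, 0]
    - [40, 0, 0, 0.02, 0, 0, 0]
    - [40, 0.02, -0.01, 0.02, 0, 0, 0]
    - [40, 0.04, -0.02, 0.02, 0, 0, 0]
    - [40, 0.06, -0.03, 0.02, 0, 0, 0]
    - [40, 0.09, -0.04, 0.02, 0, 0, 0]
    - [40, 0.11, -0.05, 0.02, 0, 0, 0]
    - [40, 0.11, -0.05, 0.02, 0, 0, 0]
    - [40, 0.11, -0.05, 0.02, 0, 0, 0]
    - [40, 0.11, -0.05, 0.02, 0, 0, 0]

```text
time: 14.47
eef_pos: [523.6, -244.5, 48.1]
orientation: [0.839, 0.544, -0.005, -0.004]
ft_force: [-25.6, -5.7, 18.0]
width: 0.663
gripper_force: 66.1
```

```bash
python3 j.py
```

```text
rel 0.03356729401084518 0.9224848631718232 F -20.976776818098152 -15.66489348619955 17.961876239407275 M [-0.96055993  3.94624169 -0.04834884] yaw -24.128050620214328 [-0.0134  0.0015 -0.9999] 0.6634545088552737 66.06370389461517
```

>>> drive_tool:
  plan:
    - [40, 0, 0, 0.02, 0, 0, 0]
    - [40, 0, 0, 0.04, 0, 0, 0]
    - [40, 0.02, -0.01, 0.04, 0, 0, 0]
    - [40, 0.04, -0.02, 0.04, 0, 0, 0]
    - [40, 0.06, -0.03, 0.04, 0, 0, 0]
    - [40, 0.06, -0.03, 0.04, 0, 0, 0]
    - [40, 0.06, -0.03, 0.04, 0, 0, 0]
    - [40, 0.06, -0.03, 0.04, 0, 0, 0]
    - [40, 0.06, -0.03, 0.04, 0, 0, 0]
    - [40, 0.06, -0.03, 0.04, 0, 0, 0]

```text
time: 15.3
eef_pos: [523.8, -244.5, 48.2]
orientation: [0.839, 0.544, -0.006, -0.006]
ft_force: [-27.3, -6.0, 14.4]
width: 0.66
gripper_force: 65.8
```

```bash
python3 j.py
```

```text
rel 0.19648672925545818 0.9470711228386506 F -22.426669660279618 -16.71412197037708 14.37296724172372 M [-0.96097902  4.42383211 -0.02929613] yaw -24.128588723708315 [-0.0165  0.0032 -0.9999] 0.6598137624108369 65.82397520542145
```

>>> drive_tool:
  plan:
    - [40, 0, 0, 0.02, 0, 0, 0]
    - [40, 0, 0, 0.04, 0, 0, 0]
    - [40, 0.01, 0.02, 0.04, 0, 0, 0]
    - [40, 0.02, 0.04, 0.04, 0, 0, 0]
    - [40, 0.03, 0.06, 0.04, 0, 0, 0]
    - [40, 0.03, 0.06, 0.04, 0, 0, 0]
    - [40, 0.03, 0.06, 0.04, 0, 0, 0]
    - [40, 0.03, 0.06, 0.04, 0, 0, 0]
    - [40, 0.03, 0.06, 0.04, 0, 0, 0]
    - [40, 0.03, 0.06, 0.04, 0, 0, 0]

```text
time: 16.13
eef_pos: [523.8, -244.4, 48.3]
orientation: [0.839, 0.544, -0.007, -0.006]
ft_force: [-27.4, -13.1, 6.8]
width: 0.661
gripper_force: 65.1
```

```bash
python3 j.py
```

```text
rel 0.1806923202059701 1.0698188296128688 F -19.604962653748213 -23.211086933282118 6.83261207492707 M [-1.91644528  4.61329915 -0.05779011] yaw -24.12672644378706 [-0.0179  0.0016 -0.9998] 0.6607721247458473 65.1430732011795
```

>>> drive_tool:
  plan:
    - [40, 0, 0, 0, 0, 0, 0]
    - [40, 0, 0, 0, 0, 0, 0]
    - [40, 0, 0, 0, 0, 0, 0]
    - [40, 0, 0, 0, 0, 0, 0]
    - [40, 0, 0, 0, 0, 0, 0]
    - [40, 0, 0, 0, 0, 0, 0]
    - [40, 0, 0, 0, 0, 0, 0]
    - [40, 0, 0, 0, 0, 0, 0]
    - [40, 0, 0, 0, 0, 0, 0]
    - [40, 0, 0, 0, 0, 0, 0]

```text
time: 16.97
eef_pos: [523.8, -244.4, 48.3]
orientation: [0.839, 0.544, -0.007, -0.006]
ft_force: [-27.6, -12.8, 7.6]
width: 0.66
gripper_force: 65.1
```

```bash
python3 j.py; python3 - <<'E'
from station import viewer
import cv2
s=viewer.snapshot('side')
c=s['img'][162:202,258:312,::-1]
cv2.imwrite('pics/side6.png',cv2.resize(cv2.convertScaleAbs(c,alpha=1.3,beta=15),None,fx=14,fy=14,interpolation=cv2.INTER_CUBIC))
E
```

```text
rel 0.2034645219935558 1.0535321026390654 F -19.961694338544618 -22.976511241130183 7.56835190980375 M [-1.95094306  4.62139971 -0.11997001] yaw -24.12601748187084 [-0.0179  0.0016 -0.9998] 0.660479109202028 65.142622590065
```

View pics/side6.png

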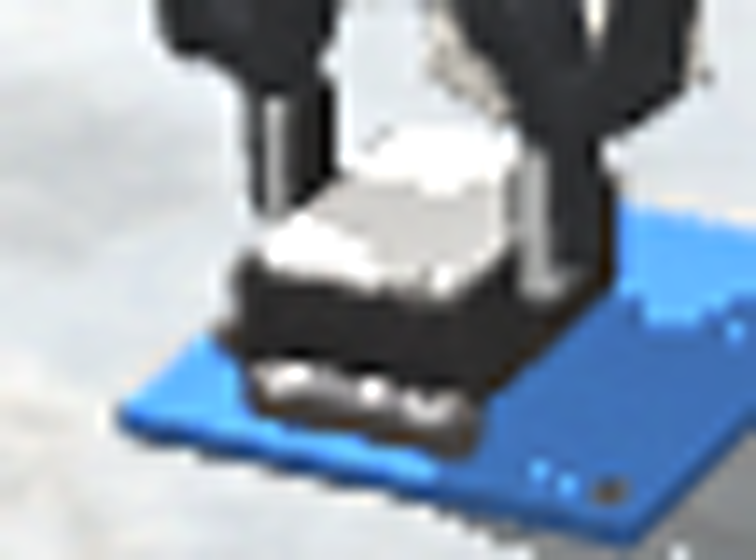

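The box sits flat, lid up, in the corner: its near face is behind the short rail at about (360,390) and its left edge is against the long rail at about (235,330). The forces are steady at about 20 N in x and 23 N in y, with the grip still at 65 N.

```bash
python3 -c "
from station import ticket
print(ticket.job_done())"
```

```text
the job is handed in; nothing more can be done
None
```

I lifted the enclosure, laid it lid up on the blue jig and handed the job in still gripped (65 N) and pressed into the corner, with about 20 N towards the long rail and 23 N towards the short rail; the judge's result was not shown.

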